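# Door-opening check on a mini incubator

## Task

Do the door-opening check on the mini incubator: pull its drop-down door all the way open, push it fully shut again, then draw the blue-headed thermometer straight up its roof port, without forcing it against the bore, until the yellow ring on its stem has just come clear of the port collar. Do not take it right out: finish still holding it steady and upright there while it takes its reading. Leave the white blanking plug, the timer and the other things on the bench where they are.

Things in the scene. Friction and masses are not known exactly. Their poses are not given: they have to be found in the camera images.
- incubator: White mini incubator, 300 mm wide (its y), 270 mm deep (its x), roof 235 mm above the bench. Origin: on the bench under the middle of its front face; x points from the front to the back, z up; the front with the door faces the robot. It is fixed.
- port_left (a point): Middle of the top of the left (+y) roof port, 60 mm behind the front face, 70 mm from the middle, 243 mm above the bench: an aluminium collar 34 mm wide standing 8 mm above the roof, over an 11.5 mm round bore through the 35 mm thick roof.
- port_right (a point): Middle of the top of the right (-y) roof port, 60 mm behind the front face, 70 mm from the middle, 243 mm above the bench: an aluminium collar 34 mm wide standing 8 mm above the roof, over an 11.5 mm round bore through the 35 mm thick roof.
- door (a joint): Angle of the door, hinged along its bottom edge: 0 shut (upright), growing as its top comes down towards the robot, 1.35 at the open stop (nearly level). The stiff hinge keeps the door wherever it is left; moving it takes about 3 to 6 N at the handle. Door 270 mm wide, 110 mm high, 18 mm thick, grey frame, smoked window.
- door_hinge (a point): Middle of the door's hinge line: on the incubator's front face, 80 mm above the bench. The hinge line runs along the incubator's y axis.
- door_handle (a point): Middle of the door's round steel bar: 12 mm thick, 150 mm long, parallel to the hinge. Shut: 42 mm in front of the incubator's face (36 mm free behind the bar), 155 mm above the hinge line. Open: 160 mm in front of the face, 73 mm above the bench, clear of the door's edge. Upright fingers astride the bar can keep it through the whole swing; it turns between them.
- thermometer: Thermometer in the left or right port: blue head 28 mm across, 45 mm high, white band, black top; steel stem 10 mm thick, 113 mm long, sliding snugly in the bore; 0.08 to 0.17 kg; falls back if let go. Origin: middle of the head's underside, at first on the collar; z up. Yellow ring on the stem (at first hidden in the bore): its lower edge is 42 mm below the head's underside.
- plug: White plastic blanking plug in the other roof port: head 28 mm across, 14 mm high, 10 mm stem. Origin: middle of the head's underside. Leave it in.
- timer: White square bench timer, 65 x 65 x 18 mm, lying on the incubator's roof. Origin under its centre. Leave it.
- tip_box: Clear pipette-tip box with a red tray of tips, 118 x 82 x 49 mm, on the bench. Origin under its centre. Leave it.
- tube_rack: White rack of amber tubes, 100 x 200 x 40 mm, on the bench. Origin under its centre. Leave it.
- microplate: White 96-well plate, 127 x 85 x 12 mm, lying on a black mat. Origin under its centre. Leave it.
- pipette: White pipette with a yellow button lying on the bench, about 240 mm long and 30 mm high. Origin on the bench under its button end. Leave it.
- flask: Small conical glass flask, 80 mm wide and 120 mm high, on the bench. Origin under its centre. Leave it.

How it is judged (in metres and radians):
On the way, in this order (a step that is already met when the one before it is completed fails the run):
1. the door has been pulled all the way open (value of joint door above 1.2 rad), for 0.1 s.
2. the door has been pushed fully shut again, the thermometer still down in its port (value of joint door below 0.05 rad and z of thermometer in the frame of incubator below 0.255 m), for 0.2 s.
3. the thermometer has been drawn up until the yellow ring is clear of the collar (z of thermometer in the frame of incubator above 0.282 m and value of joint door below 0.05 rad), for 0.2 s.
At the end, for the whole second after the job is handed in: The door is shut (within 0.05 rad); the fingers hold the thermometer still (under 20 mm/s), upright (within 0.07 rad), over its port, leaning on the bore with under 15 N, its head 39 to 60 mm above the collar: the yellow ring has just come clear and the stem is still in the bore (all of step 3 and z of thermometer in the frame of incubator below 0.303 m and x of thermometer in the frame of incubator between 0.053 and 0.067 m and angle between thermometer's own z axis and vertical below 0.07 rad and linear speed of thermometer below 0.02 m/s and contact force between the fingers and thermometer above 2 N and contact force between thermometer and incubator below 15 N); the arm keeps its last pose, push and grip.
It fails at once if the thermometer was forced hard against its port (contact force between thermometer and incubator above 50 N).
It fails at once if the thermometer was drawn right out of its port or far past the ring (z of thermometer in the frame of incubator above 0.328 m).
It fails at once if the blanking plug was disturbed (distance of plug from where it was at the start of the episode above 0.012 m).
It fails at once if the timer on the roof was disturbed (distance of timer from where it was at the start of the episode above 0.02 m).
It fails at once if a thing on the bench was disturbed (distance of any of tip_box, tube_rack, microplate, pipette, flask from where it was at the start of the episode above 0.02 m).
It also fails if it takes over 50 s, if anything falls off the work surface, if the arm or the gripper's body presses on something with over 40 N, if the wrist force passes 120 N, or if a joint passes its speed limit or range.

## Robot

A 7-joint arm with a two-finger parallel gripper is mounted at the origin on the work surface. World frame = base frame: x ahead of the robot, y to its left, z up, the work surface at z = 0. Lengths are in mm, angles in rad, forces in N, time in s.
With the tool pointing down it reaches from about 400 to 925 mm from the base axis. Payload 4.1 kg.
Tool frame: the origin (TCP) lies midway between the tips of the shut fingers; the grasp point (between the pads) lies 19 mm behind it; z points along the fingers, y is the line along which they close (so a half turn about z gives the same grasp; the last joint's range is limited). The gripper opens to 85 mm and grips with 20 to 120 N. Pads are 22 mm wide; open, the fingers measure 114 mm over their backs; the gripper's body (76 mm by 85 mm) begins 54 mm behind the grasp point. The pads swing forward as they close: fully open they stand 13 mm farther back than shut.
Start: joints at [1.083, 0.398, 0.045, 1.537, -0.019, 1.207, -0.051], TCP at [246.44, -601.507, 231.347] pointing down, gripper open.
Joint ranges: [-2.82, 2.82], [-0.49, 2.23], [-1.37, 1.46], [0, 2.46], [-1.36, 4.5], [0.23, 2], [-2.94, 2.94]. Speed limits (rad/s): [2.57, 2.57, 3.14, 3.14, 3.14, 3.14, 3.14].

## Interface

Orientations are given as a unit quaternion [w, x, y, z].
In Python, from workcell import r, vision, probe_bus, finish_job gives the robot as it stands (r), with the cameras (vision), the readings (probe_bus) and the job as plain functions.
- The arm moves only by the tool drive_effector, called after "Request:" as a command line: name --argument value ..., lists and objects as JSON in quotes. Schema: {"type":"object","properties":{"deltas":{"type":"object","properties":{"aperture":{"type":"array","items":{"type":"number"},"minItems":1,"maxItems":10},"x":{"type":"array","items":{"type":"number"},"minItems":1,"maxItems":10},"y":{"type":"array","items":{"type":"number"},"minItems":1,"maxItems":10},"z":{"type":"array","items":{"type":"number"},"minItems":1,"maxItems":10},"turn":{"type":"array","items":{"type":"number"},"minItems":1,"maxItems":10}},"additionalProperties":false,"required":["aperture","x","y","z","turn"]},"only":{"type":"string"},"quiet":{"type":"boolean"},"lines":{"type":"string"}},"required":["deltas"],"additionalProperties":false}. deltas is an object with one list for each field, all of the same length, 1 to 10, a row being the entries at one place: aperture (the finger opening in mm), x, y, z (the shift in mm), turn (a turn about the tool's z in rad); each row is the pose to reach, as a shift and turn from the pose commanded when the call began, along the tool's axes at that moment; what a row does not reach only later rows make up. A row lasts 1/10 s, in which the tool goes at most 50 mm and 0.15 rad, less where a joint would pass 70% of its speed; a pose out of reach is approached as far as the arm can. The fingers move at their own pace and stop on an object; the grip force is fixed at half the most. Time passes only in rows, so rows that do not move let the fingers close. The tool returns the time, the measured TCP pose, the force, the opening and the grip force at its end. only (a regular expression) keeps the lines of the reply that match it, lines (a string "A,B") keeps lines A to B, and quiet returns only ok. Input that does not fit is refused with a message, and nothing moves.
- probe_bus.read_state(): the state, without advancing time (a new reading comes with each control period).
- vision.grab_frame(name): name is "scene" or "top" or "wrist"; returns a dict with "img" (400x640x3 uint8, blue, green, red), "mtx" (3x3 intrinsics, pixels), "pose" (4x4, takes a point from camera to world coordinates). Camera axes: x right, y down, z forward; pixel columns grow to the right and rows downward; lengths in mm; the calibration is good to about 2 mm. The wrist camera is an equidistant fisheye: a pixel r from the principal point sees the ray r / f radians off the axis. A picture is of the moment at which its call begins. There is no depth.
- finish_job(): hands the job in; it is judged then, once.
The state is a dict: "time": time; "joint_positions": joint angles; "dq": joint speeds; "joint_torque": joint torques, N m; "tcp_pos": TCP position; "ee_rot": TCP orientation; "wrist_force": force on the tool from outside, world axes, zero at the start; "torque": the same for the moment, N m; "finger_gap": finger opening in mm; "finger_force": force on a finger pad.
Only numpy, scipy, OpenCV 4.12 (cv2) and the standard library are available. Lean on these libraries where they do the work, as an engineer would, in place of code of your own. Each camera call takes 0.05 s, during which the arm holds its last target. There are 200 camera calls.

## Working session

There is one attempt and no reset: what is moved stays moved. The work goes in short steps, Python scripts to look and compute and a tool call to move; the robot and the scene stay as the last step left them, time stands still between calls to the robot, and variables do not carry over. Pictures are saved under pics/ and viewed, at most 11 in all, crops included, and the job is handed in when it is done.

```bash
mkdir -p pics; ls; python3 - <<'E'
from workcell import r, vision, probe_bus, finish_job
import cv2,numpy as np
s=probe_bus.read_state();print({k:np.round(v,3).tolist() for k,v in s.items()})
for n in("scene","top"):
    f=vision.grab_frame(n);cv2.imwrite(f"pics/{n}0.png",f["img"]);print(n,np.round(f["mtx"],1).tolist(),np.round(f["pose"],3).tolist())
E
```

```text
pics
workcell.py
{'time': 0.0, 'joint_positions': [1.083, 0.399, 0.045, 1.538, -0.019, 1.207, -0.051], 'dq': [-0.001, 0.0, 0.002, 0.001, -0.002, 0.001, -0.001], 'joint_torque': [0.0, -47.512, 1.365, -25.422, 0.012, 0.01, -0.0], 'tcp_pos': [246.193, -600.859, 230.267], 'ee_rot': [-0.001, 0.981, 0.193, -0.0], 'wrist_force': [0.311, -0.186, -0.07], 'torque': [0.004, 0.022, 0.009], 'finger_force': 0.0, 'finger_gap': 85.307}
scene [[426.2, 0.0, 326.8], [0.0, 426.2, 201.1], [0.0, 0.0, 1.0]] [[-1.0, -0.02, -0.006, 550.999], [-0.011, 0.752, -0.659, 775.586], [0.017, -0.658, -0.752, 1044.38], [0.0, 0.0, 0.0, 1.0]]
top [[368.6, 0.0, 314.1], [0.0, 368.6, 201.6], [0.0, 0.0, 1.0]] [[0.029, -0.985, 0.169, 336.691], [-0.999, -0.032, -0.012, 10.748], [0.017, -0.168, -0.986, 1274.299], [0.0, 0.0, 0.0, 1.0]]
```

View pics/scene0.png

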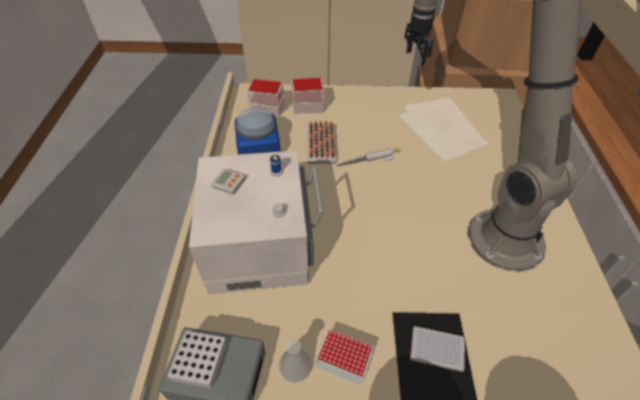

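View pics/top0.png

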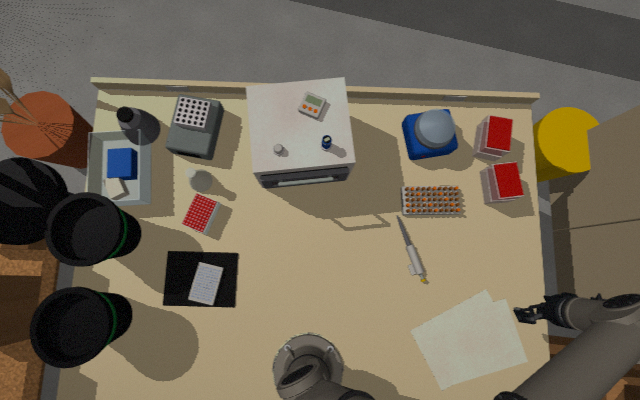

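The scene view shows the incubator at about (250,220), the blue thermometer at (275,163), the plug at (280,210) and the bar along (317,195). In the top view the thermometer is at (326,142), in the right (-y) port, with the plug at (279,149) and the bar from (275,184) to (340,179).

```bash
cat > h.py <<'E'
from workcell import r, vision, probe_bus, finish_job
import cv2,numpy as np
def ray(f,p):
    d=f["pose"][:3,:3]@np.linalg.inv(f["mtx"])@np.array([p[0],p[1],1.]);return f["pose"][:3,3],d/np.linalg.norm(d)
def plane(f,p,z):
    o,d=ray(f,p);return o+d*(z-o[2])/d[2]
def tri(fs,ps):
    A=np.zeros((3,3));b=np.zeros(3);L=[ray(f,p) for f,p in zip(fs,ps)]
    for o,d in L: M=np.eye(3)-np.outer(d,d);A+=M;b+=M@o
    x=np.linalg.solve(A,b);return x,[np.linalg.norm(np.cross(d,x-o)) for o,d in L]
def proj(f,P):
    q=np.linalg.inv(f["pose"])@np.r_[P,1];q=f["mtx"]@q[:3];return q[:2]/q[2]
def blue(img,box):
    x0,y0,x1,y1=box;h=cv2.cvtColor(img[y0:y1,x0:x1],cv2.COLOR_BGR2HSV)
    m=cv2.inRange(h,(100,110,30),(125,255,255));return m
E
python3 - <<'E'
from h import *
a=vision.grab_frame("scene");b=vision.grab_frame("top")
ps=[]
for f,bx in((a,(262,150,290,180)),(b,(315,130,340,155))):
    m=blue(f["img"],bx);ys,xs=np.nonzero(m);p=(xs.mean()+bx[0],ys.mean()+bx[1]);ps.append(p);print(p,len(xs),xs.min()+bx[0],xs.max()+bx[0],ys.min()+bx[1],ys.max()+bx[1])
print(tri([a,b],ps))
A=cv2.resize(a["img"][140:300,190:335],None,fx=2.75,fy=2.75,interpolation=cv2.INTER_CUBIC)
B=cv2.resize(b["img"][75:195,240:360],None,fx=3.3,fy=3.3,interpolation=cv2.INTER_CUBIC)
c=np.zeros((440,800,3),np.uint8);c[:A.shape[0],:A.shape[1]]=A;c[:B.shape[0],402:402+B.shape[1]]=B[:,:398];cv2.imwrite("pics/c1.png",c);print(A.shape,B.shape)
E
```

```text
(np.float64(273.8048780487805), np.float64(162.79268292682926)) 82 262 279 150 171
(np.float64(325.7843137254902), np.float64(143.66666666666666)) 51 322 330 136 148
(array([681.36541374, -30.59197951, 268.97993786]), [np.float64(4.076756841612865), np.float64(4.0767568416129265)])
(440, 399, 3) (396, 396, 3)
```

View pics/c1.png

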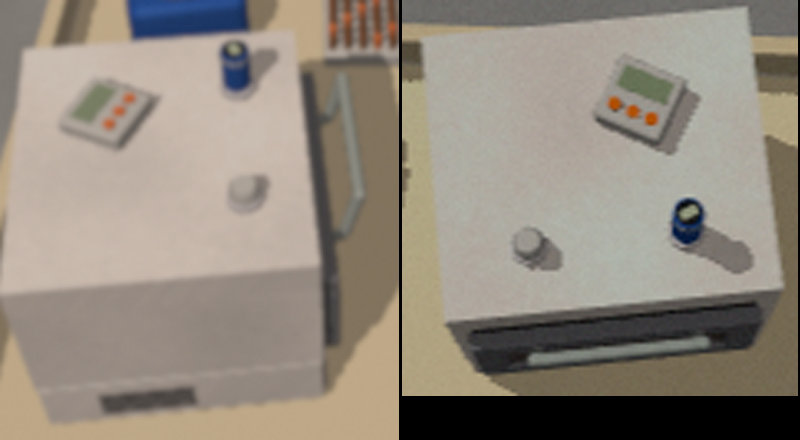

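```bash
python3 - <<'E'
from h import *
a=vision.grab_frame("scene");b=vision.grab_frame("top")
S=lambda x,y:(190+(x+.5)/2.75-.5,140+(y+.5)/2.75-.5)
T=lambda x,y:(240+(x-402+.5)/3.3-.5,75+(y+.5)/3.3-.5)
for n,s,t in(("roofFR",(296,35),(778,287)),("roofFL",(318,270),(450,320)),("roofBL",(3,292),(422,38)),("barR",(343,76),(708,343)),("barL",(360,192),(530,358)),("thTop",(235,48),(687,211)),("thBase",(237,88),(687,240)),("plugTop",(243,184),(528,238))):
    x,e=tri([a,b],[S(*s),T(*t)]);print(n,x.round(1),np.round(e,1),end=' ')
    if 'roof' in n: print(plane(a,S(*s),235).round(1),plane(b,T(*t),235).round(1),end='')
    print()
E
```

```text
roofFR [ 633.  -113.   235.5] [3.6 3.6] [ 629.6 -111.7  235. ] [ 636.8 -113.8  235. ]
roofFL [596.9 175.6 226.1] [2.4 2.4] [594.1 183.  235. ] [597.  173.8 235. ]
roofBL [856.5 213.7 238.7] [2. 2.] [855.8 211.9 235. ] [860.6 214.3 235. ]
barR [581.7 -52.4 236.9] [1.8 1.8] 
barL [561.7 101.8 243.6] [1.7 1.7] 
thTop [681.5 -28.9 293.6] [1.9 1.9] 
thBase [680.  -32.7 235. ] [2.6 2.6] 
plugTop [664.8 107.1 257.9] [1.9 1.9]
```

Request:
drive_effector --deltas '{"aperture":[60,34,34,34,34,34,34,34,34,34],"x":[30,270,270,270,270,270,538,538,538,538],"y":[-20,-230,-230,-230,-230,-230,-456,-456,-456,-456],"z":[-70,-80,-80,-80,-80,-80,-80,-80,-80,-80],"turn":[-0.1,-0.7,-0.7,-0.7,-0.7,-0.8,-1.3,-1.307,-1.307,-1.307]}'

```text
time: 1.3
tcp_pos: [464.1, -181.4, 306.9]
ee_rot: [0.001, 0.66, 0.751, -0.0]
wrist_force: [1.3, -1.5, -0.2]
finger_gap: 34.2
finger_force: 0.0
```

Request:
drive_effector --deltas '{"aperture":[34,34,34,34,34,34,34],"x":[188,188,188,188,188,188,188],"y":[125,125,125,125,125,125,125],"z":[0,0,0,0,0,0,0],"turn":[0,0,0,0,0,0,0]}'

```text
time: 2.0
tcp_pos: [564.0, 18.8, 306.2]
ee_rot: [-0.0, 0.661, 0.75, -0.001]
wrist_force: [0.3, 0.1, 0.5]
finger_gap: 33.7
finger_force: 0.0
```

```bash
python3 - <<'E'
from h import *
f=vision.grab_frame("wrist");cv2.imwrite("pics/w1.png",f["img"]);print(f["mtx"].round(1).tolist(),f["pose"].round(3).tolist())
print(probe_bus.read_state()["tcp_pos"])
E
```

```text
[[309.7, 0.0, 314.1], [0.0, 309.7, 197.8], [0.0, 0.0, 1.0]] [[0.992, 0.12, 0.036, 555.014], [0.125, -0.949, -0.29, 91.991], [-0.0, 0.292, -0.956, 449.672], [0.0, 0.0, 0.0, 1.0]]
[563.84464123  17.45792091 306.24360067]
```

View pics/w1.png

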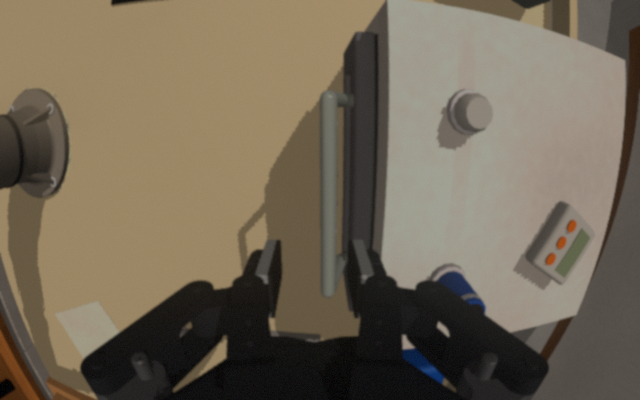

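The wrist view shows the bar from (329,95) to (329,293), the finger tips at about (272,250) and (357,250), the plug at (470,112) and the thermometer half hidden at (460,285).

```bash
cat >> h.py <<'E'
def fray(f,p):
    K=f["mtx"];u=np.array([p[0]-K[0,2],p[1]-K[1,2]])/K[0,0];t=np.linalg.norm(u)
    d=np.r_[u/max(t,1e-9)*np.sin(t),np.cos(t)];return f["pose"][:3,3],f["pose"][:3,:3]@d
def fplane(f,p,z):
    o,d=fray(f,p);return o+d*(z-o[2])/d[2]
def fproj(f,P):
    q=(np.linalg.inv(f["pose"])@np.r_[P,1])[:3];t=np.arctan2(np.hypot(q[0],q[1]),q[2]);k=t*f["mtx"][0,0]/np.hypot(q[0],q[1]);return np.array([f["mtx"][0,2]+k*q[0],f["mtx"][1,2]+k*q[1]])
E
python3 - <<'E'
from h import *
f=vision.grab_frame("wrist")
for n,p,z in(("barL",(329,95),235),("barR",(328.5,293),235),("barmid",(329,195),235),("plugcollar",(466,111),243),("plugtop",(473,114),257),("roofFL",(388,0),235),("roofF",(382,250),235),("thtop",(468,296),288)):
    print(n,fplane(f,p,z).round(1))
E
```

```text
barL [564.1  99.4 235. ]
barR [585.  -55.1 235. ]
barmid [573.5  28.9 235. ]
plugcollar [662.4 105.6 243. ]
plugtop [660.9 103.8 257. ]
roofFL [596.5 175.5 235. ]
roofF [621.2 -10.5 235. ]
thtop [676.1 -16.1 288. ]
```

Request:
drive_effector --deltas '{"aperture":[29,29,29,29],"x":[3,3,3,3],"y":[11,11,11,11],"z":[0,20,35,35],"turn":[0,0,0,0]}'

```text
time: 2.5
tcp_pos: [573.2, 22.1, 268.8]
ee_rot: [-0.002, 0.662, 0.75, -0.002]
wrist_force: [-0.2, 0.3, 0.1]
finger_gap: 28.7
finger_force: 0.0
```

```bash
python3 - <<'E'
from h import *
print(probe_bus.read_state()["tcp_pos"].round(1))
f=vision.grab_frame("wrist");cv2.imwrite("pics/w2.png",f["img"])
print(fproj(f,probe_bus.read_state()["tcp_pos"]).round(1),fproj(f,[574.5,22,235]).round(1))
E
```

```text
[573.2  22.1 268.8]
[315.3 253.8] [316.  228.4]
```

View pics/w2.png

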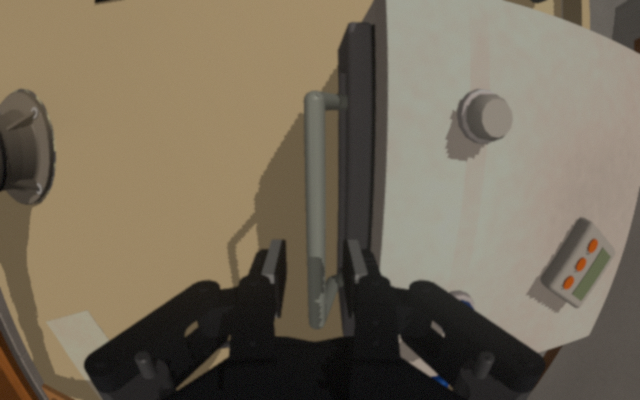

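The bar (column 315) sits midway between the fingers (282 and 347), so I'll lower astride it.

Request:
drive_effector --deltas '{"aperture":[29,29,29,24,24],"x":[0,0,0,0,0],"y":[1,1,1,1,1],"z":[20,35,50,53,53],"turn":[0,0,0,0,0]}'

```text
time: 3.05
tcp_pos: [575.4, 23.2, 217.9]
ee_rot: [-0.0, 0.662, 0.75, -0.0]
wrist_force: [-0.1, 0.5, -0.1]
finger_gap: 23.8
finger_force: 0.0
```

Request:
drive_effector --deltas '{"aperture":[8,8,8,8,8,8],"x":[0,0,0,0,0,0],"y":[0,0,0,0,-11,-23],"z":[0,0,0,0,3,8],"turn":[0,0,0,0,0,0]}'

```text
time: 3.65
tcp_pos: [556.4, 20.8, 213.1]
ee_rot: [0.004, 0.661, 0.75, 0.004]
wrist_force: [-3.6, -1.4, 16.6]
finger_gap: 10.0
finger_force: 60.6
```

Request:
drive_effector --deltas '{"aperture":[8,8,8,8,8],"x":[0,0,0,0,0],"y":[-11,-21,-31,-40,-40],"z":[5,11,18,26,26],"turn":[0,0,0,0,0]}'

```text
time: 4.15
tcp_pos: [512.0, 14.7, 185.3]
ee_rot: [0.001, 0.662, 0.75, -0.001]
wrist_force: [-4.2, -1.4, 5.8]
finger_gap: 10.0
finger_force: 60.9
```

Request:
drive_effector --deltas '{"aperture":[8,8,8,8,8,8,8,8,8,8],"x":[0,0,0,0,0,0,0,0,0,0],"y":[-17,-31,-42,-50,-50,-54,-55,-55,-55,-55],"z":[17,36,58,80,80,104,115,124,127,127],"turn":[0,0,0,0,0,0,0,0,0,0]}'

```text
time: 5.15
tcp_pos: [456.3, 7.1, 57.0]
ee_rot: [-0.001, 0.662, 0.75, -0.003]
wrist_force: [-4.3, -4.9, -2.3]
finger_gap: 9.7
finger_force: 67.2
```

```bash
python3 - <<'E'
from h import *
b=vision.grab_frame("top")["img"];a=vision.grab_frame("scene")["img"]
c=np.hstack([cv2.resize(a[120:300,190:400],(400,343)),cv2.resize(b[75:255,225:400],(352,343))])
cv2.imwrite("pics/c2.png",c)
E
```

```text
(no output)
```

View pics/c2.png

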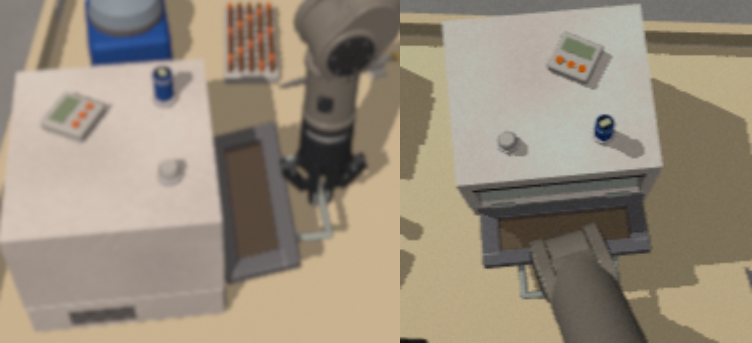

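The door lies nearly level (left panel about (260,200)) with the bar still gripped. Thermometer, plug and timer haven't moved. Next I'll swing it back.

Request:
drive_effector --deltas '{"aperture":[8,8,8,8,8,8,8,8,8],"x":[0,0,0,0,0,0,0,0,0],"y":[0,1,5,5,13,24,38,55,55],"z":[-12,-24,-48,-48,-70,-91,-110,-127,-127],"turn":[0,0,0,0,0,0,0,0,0]}'

```text
time: 6.15
tcp_pos: [515.3, 15.2, 187.9]
ee_rot: [0.002, 0.662, 0.75, 0.001]
wrist_force: [-3.1, -3.6, 7.1]
finger_gap: 9.9
finger_force: 61.4
```

Request:
drive_effector --deltas '{"aperture":[8,8,8,8,8,8,8,8],"x":[0,0,0,0,0,0,0,0],"y":[10,19,30,41,52,62,65,65],"z":[-8,-14,-21,-26,-30,-33,-33,-33],"turn":[0,0,0,0,0,0,0,0]}'

```text
time: 6.95
tcp_pos: [573.8, 23.2, 219.6]
ee_rot: [-0.002, 0.662, 0.75, -0.004]
wrist_force: [-13.2, -4.7, 12.9]
finger_gap: 9.9
finger_force: 62.8
```

Request:
drive_effector --deltas '{"aperture":[8,8,8],"x":[0,0,0],"y":[4,4,4],"z":[0,0,0],"turn":[0,0,0]}'

```text
time: 7.25
tcp_pos: [573.9, 23.2, 219.6]
ee_rot: [-0.005, 0.662, 0.75, -0.007]
wrist_force: [-23.1, -5.3, 19.9]
finger_gap: 9.8
finger_force: 63.6
```

Request:
drive_effector --deltas '{"aperture":[8,26,26,26,26,26,26,26,26],"x":[0,0,0,0,0,0,0,0,0],"y":[-3,-3,-3,-3,-3,-3,-3,-3,-3],"z":[2,2,2,2,-20,-50,-100,-130,-130],"turn":[0,0,0,0,0,0,0,0,0]}'

```text
time: 8.15
tcp_pos: [581.5, 25.2, 353.0]
ee_rot: [0.003, 0.661, 0.75, 0.004]
wrist_force: [-0.6, 0.4, 0.3]
finger_gap: 26.0
finger_force: 0.0
```

```bash
python3 - <<'E'
from h import *
s=probe_bus.read_state();print(s["tcp_pos"].round(1))
f=vision.grab_frame("wrist");cv2.imwrite("pics/w3.png",f["img"])
E
```

```text
[581.5  25.2 353. ]
```

View pics/w3.png

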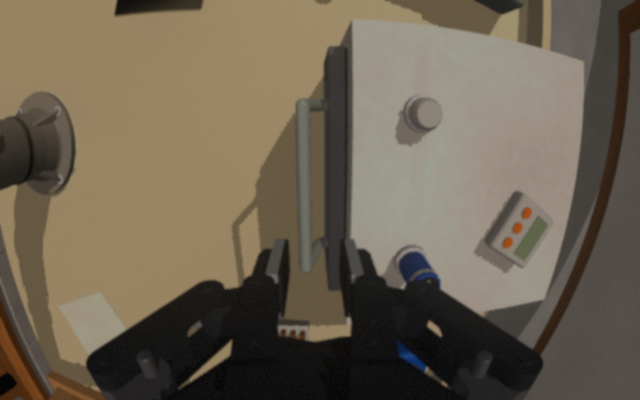

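The door is flush and shut. The thermometer's collar is at about (410,255), beside the right finger. I'll move so the wrist camera sees it clear of the fingers.

Request:
drive_effector --deltas '{"aperture":[60,60,60,60,60],"x":[-113,-113,-113,-113,-113],"y":[95,95,95,95,95],"z":[0,0,0,0,0],"turn":[0,0,0,0,0]}'

```text
time: 8.7
tcp_pos: [686.9, -77.2, 344.3]
ee_rot: [-0.002, 0.662, 0.749, -0.001]
wrist_force: [-0.4, 0.6, -0.5]
finger_gap: 60.1
finger_force: 0.0
```

```bash
python3 - <<'E'
from h import *
s=probe_bus.read_state();print(s["tcp_pos"].round(1))
f=vision.grab_frame("wrist");cv2.imwrite("pics/w4.png",f["img"])
h=cv2.cvtColor(f["img"],cv2.COLOR_BGR2HSV);m=cv2.inRange(h,(100,110,30),(125,255,255))
n,l,st,ce=cv2.connectedComponentsWithStats(m)
for i in range(1,n):
    if st[i,4]>60: print(st[i],ce[i].round(1))
b=vision.grab_frame("top")
T=lambda x,y:(240+(x-402+.5)/3.3-.5,75+(y+.5)/3.3-.5)
for p in((641,97),(665,143),(597,122),(628,55),(688,78)):print("timer",plane(b,T(*p),253).round(0))
E
```

```text
[686.9 -77.2 344.3]
[299 129  40  40 303] [318.2 145.6]
[ 312  293   74   49 2444] [345.6 313.9]
timer [803.  13. 253.]
timer [760. -10. 253.]
timer [778.  51. 253.]
timer [842.  26. 253.]
timer [822. -29. 253.]
```

View pics/w4.png

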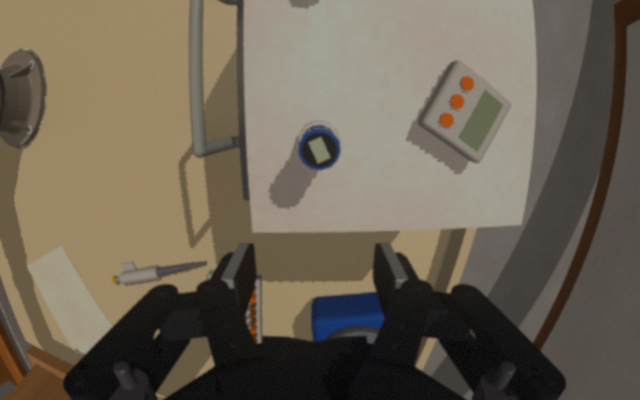

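```bash
python3 - <<'E'
from h import *
f=vision.grab_frame("wrist")
print("headtop",fplane(f,(319.3,148.5),288).round(1),"o/d",fray(f,(319.3,148.5)))
g=cv2.cvtColor(f["img"],cv2.COLOR_BGR2GRAY)[90:185,280:360]
h=cv2.cvtColor(f["img"],cv2.COLOR_BGR2HSV)[90:185,280:360]
m=cv2.inRange(h,(100,60,0),(125,255,255))|cv2.inRange(g,0,60)
n,l,st,ce=cv2.connectedComponentsWithStats(m);i=1+st[1:,4].argmax();c=cv2.findContours((l==i).astype(np.uint8),0,2)[0][0]
(x,y),rad=cv2.minEnclosingCircle(c);print(st[i],x+280,y+90,rad,fplane(f,(x+280,y+90),288).round(1))
a=vision.grab_frame("scene")
for p in((235,48),):
    q=(190+(p[0]+.5)/2.75-.5,140+(p[1]+.5)/2.75-.5);o,d=ray(a,q);o2,d2=fray(f,(319.3,148.5))
    M=np.eye(3)-np.outer(d,d);N=np.eye(3)-np.outer(d2,d2);X=np.linalg.solve(M+N,M@o+N@o2);print("tri",X.round(1),np.linalg.norm(M@(X-o)))
s=probe_bus.read_state();print(s["tcp_pos"].round(1))
E
```

```text
headtop [684.1 -28.7 288. ] o/d (array([677.42871069,  -1.81466246, 490.1798771 ]), array([ 0.03247742, -0.13191797, -0.99072845]))
[ 19  39  41  44 947] 318.3840217590332 150.2809295654297 21.727903366088867 [683.6 -30.  288. ]
tri [681.8 -28.4 292.9] 2.0716976795827176
[686.4 -74.6 347.8]
```

Request:
drive_effector --deltas '{"aperture":[60,60,60,60],"x":[25,45,45,45],"y":[3,3,3,3],"z":[0,5,25,25],"turn":[0,0,0,0]}'

```text
time: 9.3
tcp_pos: [682.4, -29.7, 320.8]
ee_rot: [-0.001, 0.66, 0.751, -0.001]
wrist_force: [0.2, -0.5, -0.2]
finger_gap: 60.1
finger_force: 0.0
```

```bash
python3 - <<'E'
from h import *
s=probe_bus.read_state();print(s["tcp_pos"].round(1))
f=vision.grab_frame("wrist");cv2.imwrite("pics/w5.png",f["img"][100:400,160:480])
print(fproj(f,[684,-29.5,288]),fproj(f,np.array(s["tcp_pos"])*[1,1,0]+[0,0,288]))
E
```

```text
[682.4 -29.7 320.8]
[316.57292167 228.66824576] [314.01614573 228.67041384]
```

View pics/w5.png

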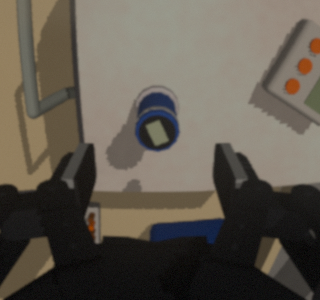

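Request:
drive_effector --deltas '{"aperture":[60,60,60,60,60,60],"x":[-1,-1,-1,-1,-1,-1],"y":[2,2,2,2,2,2],"z":[20,40,60,70,70,70],"turn":[0,0,0,0,0,0]}'

```text
time: 9.95
tcp_pos: [687.0, -32.4, 253.8]
ee_rot: [0.001, 0.662, 0.75, 0.001]
wrist_force: [0.3, 0.5, 0.2]
finger_gap: 59.9
finger_force: 0.0
```

```bash
python3 - <<'E'
from h import *
f=vision.grab_frame("wrist");s=probe_bus.read_state();print(s["tcp_pos"].round(1));cv2.imwrite("pics/w6.png",f["img"][100:400,160:480])
E
```

```text
[687.3 -32.3 254.1]
```

View pics/w6.png

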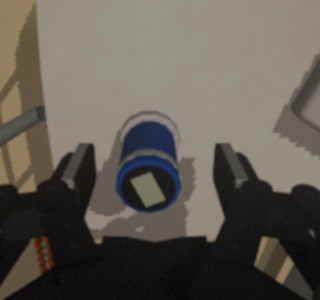

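The head top is at crop (149,184) with the finger midpoint at 154, so the tool is about 2.5 mm too far in +x. I'll correct that.

Request:
drive_effector --deltas '{"aperture":[50,44,40],"x":[2,2,2],"y":[-2.5,-2.5,-2.5],"z":[2,2,2],"turn":[0,0,0]}'

```text
time: 10.3
tcp_pos: [683.8, -30.4, 251.0]
ee_rot: [0.0, 0.661, 0.75, 0.0]
wrist_force: [-0.7, -0.2, -0.4]
finger_gap: 39.8
finger_force: 0.0
```

```bash
python3 - <<'E'
from h import *
f=vision.grab_frame("wrist");s=probe_bus.read_state();print(s["tcp_pos"].round(1))
h=cv2.cvtColor(f["img"],cv2.COLOR_BGR2HSV)[180:320,240:400]
m=cv2.inRange(h,(100,120,40),(125,255,255));n,l,st,ce=cv2.connectedComponentsWithStats(m);i=1+st[1:,4].argmax();print(st[i]+[240,180,0,0,0],ce[i]+[240,180])
t=s["tcp_pos"]
for z in(254,272,288):print(fproj(f,[t[0],t[1],z]).round(1))
E
```

```text
[683.9 -30.5 250.9]
[ 288  229   54   37 1185] [315.33417722 245.90970464]
[313.8 255.8]
[313.8 274. ]
[313.8 293.8]
```

Request:
drive_effector --deltas '{"aperture":[32,20,20,20],"x":[0,0,0,0],"y":[0.5,0.5,0.5,0.5],"z":[0,0,0,0],"turn":[0,0,0,0]}'

```text
time: 10.75
tcp_pos: [684.5, -30.5, 250.8]
ee_rot: [0.0, 0.662, 0.75, 0.0]
wrist_force: [-0.4, 0.7, 2.5]
finger_gap: 27.1
finger_force: 59.0
```

Request:
drive_effector --deltas '{"aperture":[20,20,20,20,20,20],"x":[0,0,0,0,0,0],"y":[0,0,0,0,0,0],"z":[-4,-9,-14,-19,-24,-24],"turn":[0,0,0,0,0,0]}'

```text
time: 11.35
tcp_pos: [684.8, -30.4, 275.7]
ee_rot: [0.001, 0.662, 0.75, 0.001]
wrist_force: [0.4, -0.3, -0.7]
finger_gap: 26.8
finger_force: 59.0
```

Request:
drive_effector --deltas '{"aperture":[20,20,20,20,20,20,20,20],"x":[0,0,0,0,0,0,0,0],"y":[0,0,0,0,0,0,0,0],"z":[-5,-10,-15,-20,-24,-24,-24,-24],"turn":[0,0,0,0,0,0,0,0]}'

```text
time: 12.15
tcp_pos: [684.1, -30.6, 298.1]
ee_rot: [-0.0, 0.662, 0.75, -0.0]
wrist_force: [-0.4, -1.2, -1.6]
finger_gap: 27.0
finger_force: 59.0
```

```bash
python3 - <<'E'
from h import *
a=vision.grab_frame("scene")["img"];b=vision.grab_frame("top")["img"];w=vision.grab_frame("wrist")["img"]
cv2.imwrite("pics/f.png",np.hstack([cv2.resize(a[130:230,230:340],(396,360)),cv2.resize(w[150:350,210:430],(396,360))]))
s=probe_bus.read_state();print(s["tcp_pos"].round(1),s["wrist_force"],s["finger_force"])
E
```

```text
[684.1 -30.6 298.2] [-0.23603652  0.36650102 -1.08210692] 59.010722637176514
```

View pics/f.png

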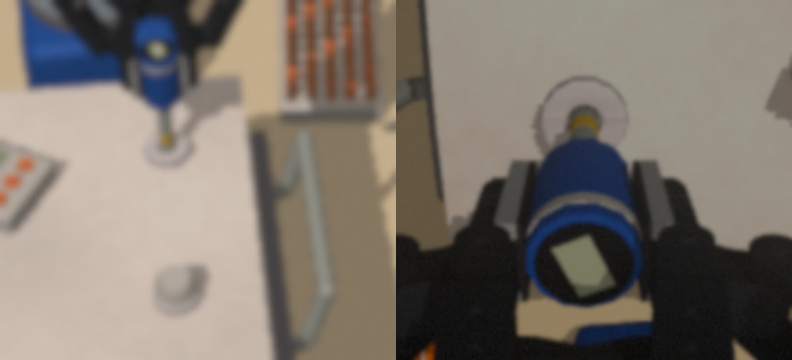

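The yellow ring shows just above the collar (left panel (165,138), right panel (585,122)), the head has risen about 47 mm, and the door is shut.

```bash
python3 -c "
from workcell import r, vision, probe_bus, finish_job
print(finish_job())"
```

```text
the job is handed in; nothing more can be done
None
```

I opened the door to about 1.34 rad and pushed it fully shut. I then drew the thermometer up about 47 mm, so the yellow ring is just clear of the collar, and I'm holding it steady and upright; the job is handed in, with no verdict printed.

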